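# Function test of the bench stop button

### The job

Do the daily check of the bench's emergency stop: press the mushroom stop button all the way in so that it latches, then push one of its lobes round clockwise with a fingertip until the button pops back out by itself, without gripping the head. Then re-arm the bench by pressing the plain push button on the other box fully in and letting it come back, and leave the things lying on the bench where they are.

Things in the scene. Friction and masses are not known exactly. Their poses are not given: they have to be found in the camera images.
- stop_station: emergency-stop box: light grey enclosure 86 x 86 x 60 mm high, bolted to the bench (left or right, yaw varies), cable gland on its +x side, 5 mm high mounting ears to 62 mm out at +y and -y. Origin: centre of its underside, z up. The mushroom button stands at the centre of its lid on a collar 36 mm wide, 9 mm high; under the head 22 mm are free above the lid when out, 15 mm when fully in.
- stop_top (a point): centre of the top of the red mushroom head, on the button's vertical axis, 102 mm above the bench while out; moves and turns with the head. The head is a dome 45 mm in diameter, 20 mm high, with three radial lobes (finger grips) at this point's +x axis and at +120 and -120 degrees from it. White arrows on the dome show the release direction, clockwise seen from above.
- stop_press (a joint): how far the mushroom button is pushed in, m: 0 out, 0.007 fully in (stop). The spring takes about 9 N to start and 14 N at full depth. Pushed in beyond about 0.0055 it latches, and stays in at about 0.0043 when let go, until the head is turned.
- stop_turn (a joint): turn of the mushroom head, rad, clockwise seen from above: 0 at rest, stop at 1.2. A spring brings it back to 0 when let go; about 0.1 N m turns it. Past about 0.7 (40 degrees) the latch lets go and the button springs out, even with the finger still against the lobe; 0.95 is a safe amount.
- stop_lobes_ccw: the three half-lobes on the anticlockwise side seen from above: their faces are pushed to turn the head clockwise. A whole lobe reaches 34 mm from the axis, is 19 mm wide and 12 mm high with upright parallel sides and a rounded end; its upper face lies 8 mm, its underside 20 mm below point stop_top. Origin: on the button's axis at the underside of the head.
- stop_lobes_cw: the three half-lobes on the clockwise side: the far faces, which only a grip would press while the head is turned. Origin as above.
- reset_station: the re-arm box: the same enclosure, 86 x 86 x 60 mm, with a plain round push button at the centre of its lid. Origin: centre of its underside, on the bench; z up.
- reset_push_top (a point): centre of the top of the black push button, 28 mm in diameter, 82 mm above the bench when out; it stands 10 mm above an aluminium collar 44 mm in diameter and 12 mm high on the lid. Pressed down vertically.
- reset_push (a joint): how far the push button is pressed, m: 0 out, 0.006 fully in (stop); springs back. About 2 N to start, 6 N at full depth.
- spool: bystander: solder spool, 52 mm in diameter, 40 mm high, standing between the two boxes, loose. Origin: centre of its underside.
- stepper: bystander: small stepper motor, 42 x 42 x 40 mm, standing with its 24 mm shaft up (64 mm in all), loose. Origin: centre of its underside.
- multimeter: bystander: hand multimeter lying on its back, 85 x 180 (along its y) x 45 mm, loose. Origin: centre of its underside.
- breadboard: bystander: breadboard 55 x 165 (along its y) x 9 mm with parts up to 18 mm high, loose. Origin: centre of its underside.
- driver_case: bystander: open case with small screwdrivers, 190 (along its x) x 100 x 24 mm, loose. Origin: centre of its underside.
- organizer: bystander: clear parts organizer, 230 (along its x) x 120 x 36 mm, loose. Origin: centre of its underside.

How it is judged:
By the outcome, as a careful person would: the job done as asked, in the order asked, and still so for the second after the job is handed in, with the robot touching nothing.
It also fails if it takes over 53 s, if anything falls off the work surface, if the arm or the gripper's body presses on something with over 40 N, if the wrist force passes 120 N, or if a joint passes its speed limit or range.

### The arm

A 7-joint arm with a two-finger parallel gripper is mounted at the origin on the work surface. World frame = base frame: x ahead of the robot, y to its left, z up, the work surface at z = 0. Lengths are in m, angles in degrees, forces in N, time in s.
With the tool pointing down it reaches from about 0.425 to 0.875 m from the base axis. Payload 8.4 kg.
Tool frame: the origin (TCP) lies midway between the tips of the shut fingers; the grasp point (between the pads) lies 19 mm behind it; z points along the fingers, y is the line along which they close (so a half turn about z gives the same grasp; the last joint's range is limited). The gripper opens to 85 mm and grips with 20 to 120 N. Pads are 22 mm wide; open, the fingers measure 114 mm over their backs; the gripper's body (76 mm by 85 mm) begins 54 mm behind the grasp point. The pads swing forward as they close: fully open they stand 13 mm farther back than shut.
Start: joints at [62.842, 19.091, 2.286, 83.961, -0.768, 76.965, -3.352], TCP at [0.238, -0.605, 0.231] pointing down, gripper open.
Joint ranges: [-147.57, 147.57], [-21.85, 119.76], [-74.77, 79.35], [14.55, 137.4], [-85.83, 265.84], [4.83, 119.75], [-152.11, 152.11]. Speed limits (degrees/s): [127.2, 127.2, 159.86, 159.86, 180, 180, 180].

### API

Orientations are given as a 3x3 rotation matrix whose columns are the frame's x, y, z axes.
In Python, from cell import robot, eoat, ik, sense, get_image, job, find_in, tip_of gives the robot as it stands. Calls block until the motion is done:
- robot.reach(position, orientation): joint-space move of the TCP to a pose.
- robot.movel(position, orientation=None, v=0.15): straight line of the TCP; orientation=None keeps the orientation; v is the mean speed in m/s.
- robot.move_j(angles): joint-space move.
- eoat.grip(opening, grip_force=None): opening from 0.0 (shut) to 1.0 (fully open); grip_force is the grip in N (None keeps the last); returns when the fingers have stopped.
- robot.pause(seconds).
- ik(position, orientation): joint angles nearest the present ones, or None.
- sense(): the state.
- get_image(name): name is "scene" or "top" or "wrist"; returns a dict with "color" (384x512x3 uint8, red, green, blue), "fov_y" (degrees; the focal length in pixels is half the picture's height over the tangent of half this angle, whatever the lens; pixels are square), "cx", "cy" (the principal point, pixels), "position" and "attitude" of the camera in the world; the wrist camera has in their place "hand_eye" (4x4, takes a point from camera to tool coordinates, whose origin is the TCP and whose axes are the flange's). Camera axes: x right, y up, looking along -z (the intrinsics and any distortion apply to the point x, -y, -z); pixel columns grow to the right and rows downward; lengths in m; the calibration is good to about 2 mm. A picture is of the moment at which its call begins: read the wrist's pose just before it. There is no depth.
A pose or a line that the arm cannot do raises robot.MotionError and nothing moves.
- job.job_done(): hands the job in; it is judged then, once.
Trained networks look in the newest picture that a camera, given by its name, has taken for a name from the list of things; names that differ only in an ending like _2 or _b are one class to them, and where a whole thing is asked for, a point or a joint stands for the part that bears it (a point fixed in the world has none). Each returns a list of dicts, best first, with "confidence" (0 to 1); they miss things now and then, are a little off and sometimes report something else, mostly with a low value. They report only what shows in the picture. A call takes as long as a camera call.
- find_in(camera, target): "at" ([x, y, z] in m, in world coordinates, good to about 4 mm: the middle of the surface that is visible of it).
- tip_of(camera, target): "at" ([x, y, z] in m, in world coordinates, good to about 4 mm: a listed point, or the origin of a listed thing).
The state is a dict: "clock": time; "qpos": joint angles; "dq": joint speeds; "tau": joint torques, N m; "tcp_pos": TCP position; "eef_rot": TCP orientation; "force": force on the tool from outside, world axes, zero at the start; "moment": the same for the moment, N m; "grip_width": opening from 0.0 (shut) to 1.0 (fully open); "finger_force": force on a finger pad.
Only numpy, scipy, OpenCV 4.12 (cv2) and the standard library are available. Lean on these libraries where they do the work, as an engineer would, in place of code of your own. Each camera call takes 0.05 s, during which the arm holds its last target. There are 200 camera calls.

## Working session

There is one attempt and no reset: what is moved stays moved. The work goes in short steps, each a Python script; the robot and the scene stay as the last script left them, time stands still between calls to the robot, and variables do not carry over. Pictures are saved under pics/ and viewed, at most 10 in all, crops included, and the job is handed in when it is done.

```bash
mkdir -p pics; python3 - <<'E'
from cell import *
import cv2,numpy as np
s=sense();print(s['clock'],s['tcp_pos'],s['force'],s['grip_width']);print(np.round(s['eef_rot'],3))
for c in ['top','scene']:
    im=get_image(c);cv2.imwrite(f'pics/{c}0.png',im['color'][:,:,::-1]);print(c,im['fov_y'],im['cx'],im['cy'],im['position'],np.round(im['attitude'],3).tolist(),[k for k in im])
    for t in ['stop_top','reset_push_top','stop_station','reset_station','spool','stepper','multimeter','breadboard','driver_case','organizer']:
        r=tip_of(c,t);print(t,[(np.round(d['at'],3).tolist(),round(d['confidence'],2)) for d in r[:2]])
print(sense()['clock'])
E
```

```text
0.0 [ 0.23779065 -0.60446131  0.23042817] [1.08259508 0.34421098 0.2020097 ] 1.0009132114521968
[[ 0.931  0.366 -0.001]
 [ 0.366 -0.931  0.001]
 [-0.    -0.002 -1.   ]]
top 55.29051030638701 256.34505576155766 189.82186022111281 [0.37155251 0.00764177 1.37045038] [[-0.018, 0.984, -0.176], [-1.0, -0.019, -0.005], [-0.008, 0.176, 0.984]] ['color', 'fov_y', 'cx', 'cy', 'position', 'attitude']
stop_top [([0.535, 0.256, 0.101], 0.48)]
reset_push_top [([0.511, -0.23, 0.084], 0.63), ([0.535, 0.255, -0.002], 0.4)]
stop_station [([0.534, 0.26, -0.001], 0.59)]
reset_station [([0.515, -0.232, 0.002], 0.89)]
spool [([0.527, -0.011, 0.002], 0.68)]
stepper [([0.709, 0.002, -0.002], 0.7)]
multimeter [([0.697, 0.258, -0.004], 0.71)]
breadboard [([0.704, -0.226, -0.004], 0.84), ([0.528, -0.011, 0.004], 0.55)]
driver_case [([0.545, -0.466, 0.001], 0.88)]
organizer [([0.541, 0.47, -0.001], 0.72)]
scene 43.75012073681407 253.2531084430719 187.44639147567756 [ 1.40324061 -0.42911249  1.07264558] [[0.474, -0.638, 0.607], [0.881, 0.345, -0.325], [-0.002, 0.689, 0.725]] ['color', 'fov_y', 'cx', 'cy', 'position', 'attitude']
stop_top [([0.54, 0.261, 0.103], 0.7)]
reset_push_top [([0.513, -0.232, 0.08], 0.4)]
stop_station [([0.538, 0.258, -0.001], 0.78)]
reset_station [([0.513, -0.232, -0.002], 0.57)]
spool [([0.524, -0.014, -0.003], 0.76)]
stepper [([0.706, 0.004, 0.005], 0.54)]
multimeter [([0.698, 0.264, 0.003], 0.85), ([0.523, -0.012, -0.0], 0.73)]
breadboard [([0.706, -0.222, -0.0], 0.83), ([0.538, 0.258, 0.077], 0.64)]
driver_case [([0.543, -0.464, -0.001], 0.96)]
organizer [([0.534, 0.465, -0.0], 0.81), ([0.535, 0.255, 0.082], 0.19)]
1.1
```

```bash
cat > h.py <<'E'
from cell import *
import cv2,numpy as np
def Rz(yaw):  # tool down, tool x at yaw (deg)
    c,s=np.cos(np.radians(yaw)),np.sin(np.radians(yaw))
    return np.array([[c,s,0],[s,-c,0],[0,0,-1.]])
def wrist(name=None):
    s=sense();im=get_image('wrist')
    T=np.eye(4);T[:3,:3]=s['eef_rot'];T[:3,3]=s['tcp_pos'];C=T@np.array(im['hand_eye'])
    if name: cv2.imwrite(f'pics/{name}.png',im['color'][:,:,::-1])
    return im,C
def unproj(im,C,uv,z):
    f=192/np.tan(np.radians(im['fov_y']/2));uv=np.atleast_2d(uv).astype(float)
    d=np.c_[(uv[:,0]-im['cx'])/f,-(uv[:,1]-im['cy'])/f,-np.ones(len(uv))]@C[:3,:3].T
    return C[:3,3]+d*((z-C[2,3])/d[:,2])[:,None]
def state(): 
    s=sense();print(round(s['clock'],2),np.round(s['tcp_pos'],4),np.round(s['force'],1),np.round(s['moment'],2));return s
E
python3 - <<'E'
from h import *
eoat.grip(0.0); state()
robot.reach([0.537,0.258,0.27],Rz(115)); s=state(); print(np.round(s['qpos'],1))
im,C=wrist('w1'); print(np.round(C,3).tolist(),[k for k in im],im['fov_y'],im['cx'],im['cy'])
for t in ['stop_top','stop_lobes_ccw','stop_station']:
  print(t,[(np.round(d['at'],4).tolist(),round(d['confidence'],2)) for d in tip_of('wrist',t)[:2]])
E
```

```text
1.87 [ 0.2379 -0.6049  0.2313] [ 0.1 -0.2 -0.4] [0.01 0.03 0.  ]
5.07 [0.5375 0.2571 0.2698] [0.7 0.6 0.1] [-0.02 -0.01 -0.  ]
[ 22.2  25.9 -69.9  86.   24.3  85.  -23. ]
[[0.908, -0.4, -0.127, 0.504], [0.42, 0.865, 0.274, 0.328], [0.0, -0.302, 0.953, 0.413], [0.0, 0.0, 0.0, 1.0]] ['color', 'fov_y', 'cx', 'cy', 'hand_eye'] 58.035346976067316 254.7651296643915 196.49146365981758
stop_top [([0.5352, 0.2582, 0.1031], 0.8)]
stop_lobes_ccw []
stop_station [([0.5342, 0.2584, -0.0012], 0.66)]
```

View pics/w1.png

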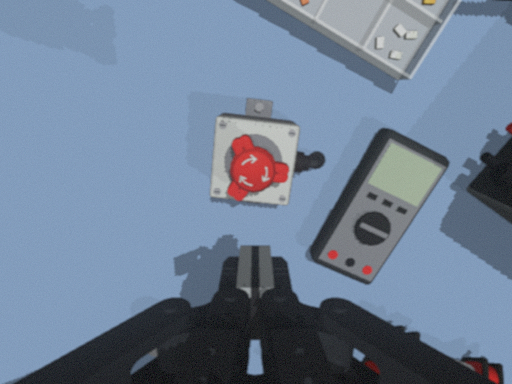

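View pics/top0.png

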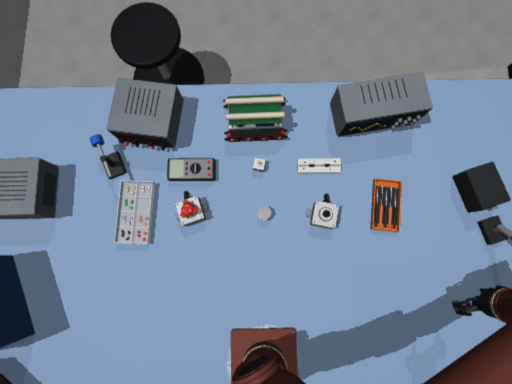

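```bash
cat >> h.py <<'E'
def proj(im,C,P):
    f=192/np.tan(np.radians(im['fov_y']/2));q=(P-C[:3,3])@C[:3,:3]
    return np.c_[im['cx']-f*q[:,0]/q[:,2],im['cy']+f*q[:,1]/q[:,2]]
def redmask(im):
    h=cv2.cvtColor(im['color'],cv2.COLOR_RGB2HSV).astype(int)
    return (((h[...,0]<10)|(h[...,0]>170))&(h[...,1]>150)&(h[...,2]>70)).astype(np.uint8)
def model(im,C,x,y,th,ztop,K=4):
    m=np.zeros((384*K,512*K),np.uint8)
    def hull(p): cv2.fillConvexPoly(m,cv2.convexHull(np.round(proj(im,C,p)*K).astype(np.int32)),1)
    a=np.linspace(0,2*np.pi,60,endpoint=False);c=np.c_[np.cos(a),np.sin(a)]
    o=np.array([x,y])
    hull(np.vstack([np.c_[o+r*c,np.full(60,ztop-d)] for r,d in ((.0225,.02),(.0215,.012),(.018,.006),(.010,.0015))]))
    b=np.linspace(-np.pi/2,np.pi/2,20)
    l=np.r_[[[0,-.0095]],np.c_[.0245+.0095*np.cos(b),.0095*np.sin(b)],[[0,.0095]]]
    for k in range(3):
        t=th+k*2*np.pi/3;R=np.array([[np.cos(t),-np.sin(t)],[np.sin(t),np.cos(t)]]);p=o+l@R.T
        hull(np.vstack([np.c_[p,np.full(len(p),ztop-d)] for d in (.008,.02)]))
    return cv2.resize(m*255,(512,384),interpolation=cv2.INTER_AREA)/255.
def fit(im,C,x,y,ztop):
    from scipy.optimize import minimize
    m=redmask(im);n,lab,st,ce=cv2.connectedComponentsWithStats(cv2.morphologyEx(m,cv2.MORPH_CLOSE,np.ones((7,7))))
    uv=proj(im,C,np.array([[x,y,ztop-.01]]))[0]
    i=1+np.argmin(np.linalg.norm(ce[1:]-uv,axis=1)+1e3*(st[1:,4]<200));M=(lab==i).astype(float)
    cost=lambda p:np.abs(model(im,C,x+p[0]/1e3,y+p[1]/1e3,p[2]/10,ztop)-M).sum()/M.sum()
    best=min((minimize(cost,[0,0,t],method='Nelder-Mead',options=dict(initial_simplex=np.array([[0,0,t],[4,0,t],[0,4,t],[0,0,t+3.]]))) for t in (0,5,10,15)),key=lambda r:r.fun)
    p=best.x;return x+p[0]/1e3,y+p[1]/1e3,np.degrees(p[2]/10)%120,best.fun
E
python3 - <<'E'
from h import *
im,C=wrist(); r=fit(im,C,.5355,.2585,.102); print(r)
m=model(im,C,r[0],r[1],np.radians(r[2]),.102)
o=im['color'][:,:,::-1].copy(); c,_=cv2.findContours((m>.5).astype(np.uint8),0,2); cv2.drawContours(o,c,-1,(0,255,0),1)
cv2.imwrite('pics/fit1.png',cv2.resize(o[90:250,170:350],None,fx=3,fy=3))
# plan: for each lobe, ik for the arc
for k in range(3):
  for yawoff in (0,90,180,270):
    ok=[]
    for d in (30,15,0,-30,-58):
      a=r[2]+120*k+d; e=np.radians(a); p=np.array([r[0],r[1]])+.038*np.array([np.cos(e),np.sin(e)])
      q=ik([p[0],p[1],.072],Rz(a+yawoff)); ok.append(None if q is None else np.round(np.array(q)).astype(int).tolist())
    print(k,round(r[2]+120*k),yawoff,'FAIL' if None in ok else (ok[0],ok[-1]))
E
```

```text
(np.float64(0.534615754946063), np.float64(0.25880783666304297), np.float64(18.461091539026196), np.float64(0.12062210420787385))
0 18 0 ([5, 32, -48, 95, 26, 65, -92], [-63, 28, 47, 101, -24, 60, -137])
0 18 90 ([15, 41, -65, 95, 39, 70, -10], [12, 31, -50, 98, 26, 64, -85])
0 18 180 ([19, 47, -74, 94, 47, 75, 75], [21, 39, -66, 97, 38, 69, -3])
0 18 270 ([-67, 31, 47, 99, -25, 62, -143], [25, 45, -74, 97, 45, 74, 82])
1 138 0 ([21, 35, -68, 104, 35, 66, 19], [9, 34, -55, 97, 30, 66, -64])
1 138 90 ([24, 40, -75, 104, 41, 70, 105], [16, 41, -68, 96, 40, 71, 19])
1 138 180 ([3, 23, -42, 104, 18, 59, -148], [19, 46, -74, 96, 46, 74, 105])
1 138 270 ([14, 29, -58, 104, 27, 63, -65], [-2, 28, -39, 97, 20, 62, -147])
2 258 0 ([27, 43, -75, 100, 44, 72, 140], [26, 38, -74, 105, 40, 69, 50])
2 258 90 ([10, 27, -45, 101, 21, 61, -114], [20, 30, -63, 105, 30, 63, 147])
2 258 180 ([21, 34, -61, 100, 32, 66, -32], [9, 23, -48, 105, 20, 60, -116])
2 258 270 ([27, 42, -73, 100, 43, 72, 51], [20, 31, -64, 105, 31, 64, -34])
```

View pics/fit1.png

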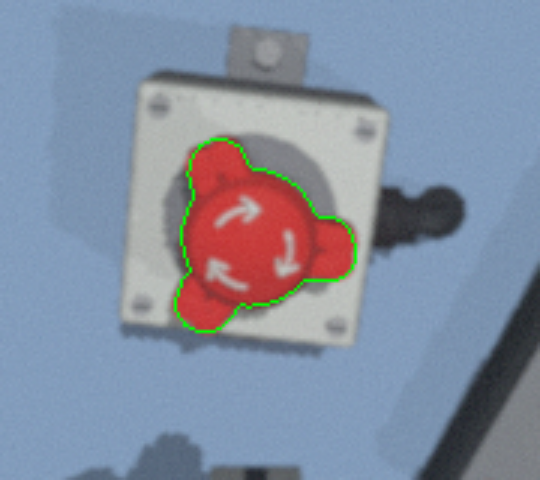

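```bash
cat >> h.py <<'E'
def press(x,y,z0,zmin,fmax,R):
    robot.reach([x,y,z0+.05],R); robot.movel([x,y,z0+.006],v=.1); f0=sense()['force'][2]
    z=z0+.003;log=[]
    while z>zmin:
        robot.movel([x,y,z],v=.03); s=sense(); f=s['force'][2]-f0; log.append((round(z*1e3,1),round(s['tcp_pos'][2]*1e3,1),round(f,1)))
        if f>fmax: break
        z-=.001
    robot.pause(.2); print(log[-12:]); s=state()
    robot.movel([x,y,z0+.03],v=.1); state()
E
python3 - <<'E'
from h import *
press(.5348,.2587,.102,.091,22,Rz(138.5))
robot.reach([0.537,0.258,0.24],Rz(138.5))
im,C=wrist('w2')
for zt in (.102,.0977): print(fit(im,C,.5348,.2587,zt))
state()
E
```

```text
[(103.0, np.float64(102.9), np.float64(0.6)), (102.0, np.float64(102.1), np.float64(1.0)), (101.0, np.float64(101.7), np.float64(8.4)), (100.0, np.float64(100.7), np.float64(8.4)), (99.0, np.float64(99.8), np.float64(8.2)), (98.0, np.float64(98.8), np.float64(7.4)), (97.0, np.float64(97.6), np.float64(5.6)), (96.0, np.float64(97.1), np.float64(11.2)), (95.0, np.float64(96.2), np.float64(13.3)), (94.0, np.float64(95.2), np.float64(13.5)), (93.0, np.float64(94.7), np.float64(16.9)), (92.0, np.float64(94.6), np.float64(25.0))]
10.15 [0.5353 0.2592 0.0945] [-6.7 -5.8 25.5] [-1.27  1.45  0.02]
10.7 [0.5349 0.2585 0.1319] [ 0.4 -0.1 -1.3] [-0.03  0.04 -0.  ]
(np.float64(0.5341795313181328), np.float64(0.2596494066333006), np.float64(18.28488805194925), np.float64(0.16154261944490142))
(np.float64(0.5347730189503264), np.float64(0.2588974431396631), np.float64(18.11434542873183), np.float64(0.1360328390245431))
11.26 [0.5368 0.2575 0.2392] [ 0.1 -0.2 -0.3] [ 0.02 -0.01  0.  ]
```

```bash
cat > turn.py <<'E'
from h import *
c=np.array([.5347,.2588]);a0=138.2;X=.0350;z=.0715
def pose(Y,th=0,z=z):
    a=np.radians(a0-th);u=np.array([np.cos(a),np.sin(a)]);v=np.array([-u[1],u[0]])
    return np.r_[c+X*u+Y*v,z],Rz(a0-th),u,v
Y=.034
robot.reach(*pose(Y,z=.125)[:2]); robot.movel(pose(Y)[0],v=.12)
s=state();f0=s['force']; v=pose(Y)[3]; hit=False;log=[]
while Y>.012:
    Y-=.001; robot.movel(pose(Y)[0],v=.03); s=sense(); f=(s['force']-f0)[:2]@v; log.append((round(Y*1e3),round(float(f),1)))
    if f>1.8: hit=True;break
print(log); state()
if hit:
    robot.pause(.1)
    for th in range(5,61,5):
        p,R,u,v=pose(Y,th); robot.movel(p,R,v=.04); s=sense(); f=(s['force']-f0)
        print(th,np.round([f[:2]@u,f[:2]@v,f[2]],1))
        if abs(f[:2]@u)>15 or abs(f[:2]@v)>18: print('STOP');break
    state()
    robot.pause(.3); im,C=wrist('w3')
    print([(np.round(d['at'],4).tolist(),round(d['confidence'],2)) for d in tip_of('wrist','stop_top')[:2]])
E
python3 turn.py
```

```text
12.42 [0.4863 0.2573 0.0721] [-0.1  0.   0.2] [ 0.01 -0.02  0.04]
[(33, -0.2), (32, -0.0), (31, -0.2), (30, -0.5), (29, 0.2), (28, -0.2), (27, 0.2), (26, -0.8), (25, 0.1), (24, -0.2), (23, 0.9), (22, 2.0)]
15.42 [0.4937 0.2658 0.0714] [-1.7 -1.1 -0.6] [-0.05  0.29 -0.01]
5 [ 0.2  1.2 -0.5]
10 [ 0.1  1.2 -0.2]
15 [ 0.7  1.1 -0.5]
20 [0.7 2.  0.6]
25 [-0.8  4.2  0.7]
30 [ 0.1  4.7 -0.3]
35 [-0.2  2.6 -1. ]
40 [ 0.   1.9 -0. ]
45 [ 1.1  2.8 -0. ]
50 [0.4 3.7 0.6]
55 [-1.5  5.1 -0.3]
60 [ 0.6  4.6 -0.1]
18.52 [0.5201 0.2977 0.0715] [-4.4  1.6  0. ] [ 0.31  0.84 -0.02]
[]
```

View pics/w3.png

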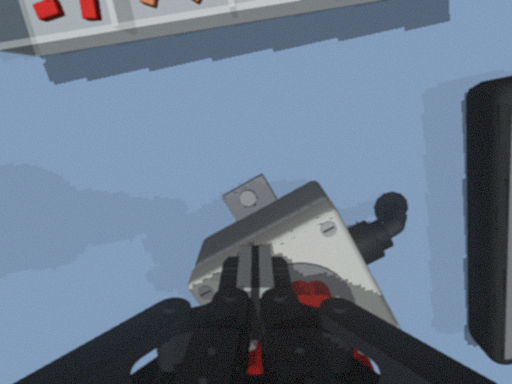

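```bash
python3 - <<'E'
src=open('turn.py').read().split('Y=.034')[0];exec(src)
for th in (45,30,15,0): p,R,u,v=pose(.022,th); robot.movel(p,R,v=.06)
robot.movel(pose(.034)[0],v=.06); robot.movel(pose(.034,z=.14)[0],v=.15); robot.reach([.537,.258,.24],Rz(138.5))
im,C=wrist('w4')
for zt in (.102,.0977): print(fit(im,C,.5348,.2587,zt))
print([(np.round(d['at'],4).tolist(),round(d['confidence'],2)) for d in tip_of('wrist','stop_top')[:2]])
a=cv2.imread('pics/w2.png');b=cv2.imread('pics/w4.png')
cv2.imwrite('pics/cmp.png',np.hstack([cv2.resize(i[90:260,170:350],None,fx=2,fy=2) for i in (a,b)]))
state()
E
```

```text
(np.float64(0.534978367545063), np.float64(0.25898739331897763), np.float64(18.437730918719915), np.float64(0.12551127168717777))
(np.float64(0.5356990558500646), np.float64(0.2582781512352104), np.float64(18.62010858243571), np.float64(0.10672688269165631))
[([0.5354, 0.2557, 0.1026], 0.67)]
22.13 [0.5361 0.2576 0.2383] [-0.2  0.5  0.3] [-0.03 -0.06 -0.  ]
```

View pics/cmp.png

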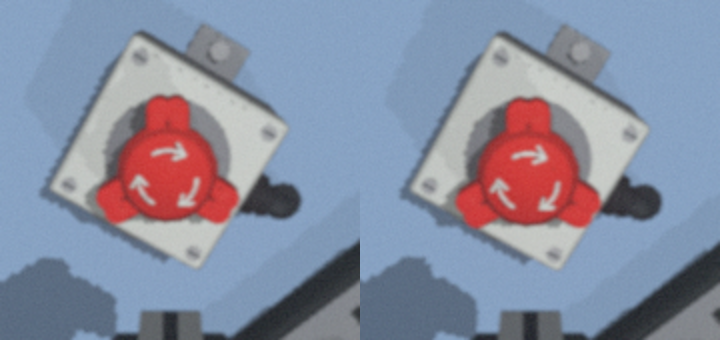

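The two crops show the head (about (168,170) and (528,175)) back at its rest angle. It has shifted and grown the way a rise of about 4 mm would, and the centre fit agrees, so the button has popped out. Next is the re-arm button.

```bash
python3 - <<'E'
from h import *
robot.reach([.513,-.232,.22],Rz(65)); 
im,C=wrist('w5'); print([(np.round(d['at'],4).tolist(),round(d['confidence'],2)) for d in tip_of('wrist','reset_push_top')[:2]])
uv=proj(im,C,np.array([[.513,-.232,.082],[.527,-.232,.082]])); print(uv)
x,y=uv[0].astype(int); g=im['color'][:,:,::-1].copy(); cv2.circle(g,(x,y),1,(0,255,0),-1)
cv2.imwrite('pics/r5.png',cv2.resize(g[max(0,y-70):y+70,x-80:x+80],None,fx=3,fy=3)); state()
E
```

```text
[([0.5082, -0.2288, 0.085], 0.67)]
[[256.43384094 185.80707531]
 [271.58167217 179.03646481]]
24.02 [ 0.5136 -0.2306  0.2201] [0.8 0.3 0.4] [-0.01  0.02  0.04]
```

View pics/r5.png

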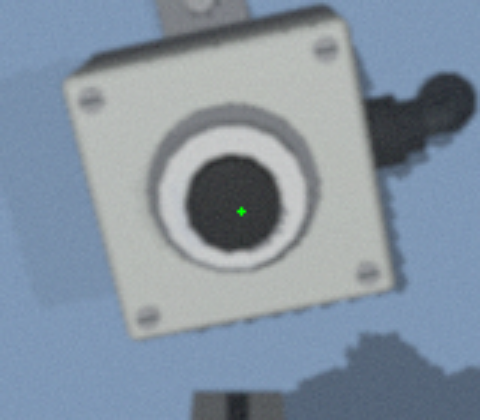

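The black button is centred at crop (234,202), which is full-picture (254,182), so it lies about 2-3 mm off the first estimate.

```bash
python3 - <<'E'
from h import *
im,C=wrist(); p=unproj(im,C,[254,182.3],.082)[0]; print(p)
press(p[0],p[1],.082,.071,15,Rz(65))
robot.movel([p[0],p[1],.2],v=.2); robot.pause(.3)
im=get_image('top');cv2.imwrite('pics/top1.png',im['color'][:,:,::-1])
a=cv2.imread('pics/top0.png');b=cv2.imread('pics/top1.png')
cv2.imwrite('pics/fin.png',np.hstack([i[130:270,90:430] for i in (a,b)]))
for t in ['stop_top','reset_push_top']:
    print(t,[(np.round(d['at'],3).tolist(),round(d['confidence'],2)) for d in tip_of('top',t)[:2]])
state()
E
```

```text
[ 0.51243483 -0.2285143   0.082     ]
[(85.0, np.float64(85.3), np.float64(-0.3)), (84.0, np.float64(84.1), np.float64(-0.4)), (83.0, np.float64(83.0), np.float64(-0.3)), (82.0, np.float64(82.1), np.float64(1.6)), (81.0, np.float64(81.1), np.float64(3.0)), (80.0, np.float64(80.1), np.float64(2.4)), (79.0, np.float64(79.1), np.float64(3.9)), (78.0, np.float64(78.1), np.float64(3.7)), (77.0, np.float64(77.1), np.float64(5.6)), (76.0, np.float64(76.2), np.float64(6.1)), (75.0, np.float64(76.0), np.float64(15.6))]
28.05 [ 0.5127 -0.2286  0.076 ] [-4.3  0.9 16.3] [0.22 0.87 0.01]
28.57 [ 0.5121 -0.2287  0.1118] [ 0.3 -0.1 -0.6] [-0.03 -0.03  0.06]
stop_top [([0.534, 0.256, 0.101], 0.55)]
reset_push_top [([0.513, -0.228, 0.085], 0.38)]
29.61 [ 0.5123 -0.2284  0.1997] [-0.5 -0.7 -0. ] [ 0.    0.03 -0.02]
```

View pics/fin.png

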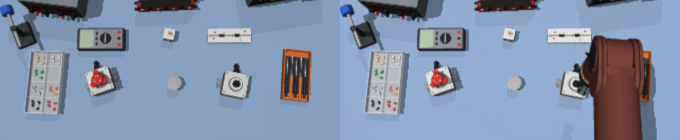

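The button reached its stop at 76 mm (15.6 N) and was let go. In the before/after picture the spool, stepper, multimeter, breadboard and organizer look unmoved. The arm hides the driver case, but nothing went near it.

```bash
python3 -c "
from cell import job; print(job.job_done())"
```

```text
the job is handed in; nothing more can be done
None
```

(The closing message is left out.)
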